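# Pin a microscope stage for transport

## Task

The dismounted microscope stage is about to be carried away: lock it with the red-knobbed transport pin. Lift that pin out of the wooden block and lower it, still held, through the brass-rimmed eyelet at the front of the stage until its collar sits flat on the metal ear, then let go; leave the black and the blue pin where they are in the block.

Things in the scene. Friction and masses are not known exactly. Their poses are not given: they have to be found in the camera images.
- red_pin: Pin to use: steel shaft 12 mm thick (z -52 to 0 mm), flat collar 48 mm across (0 to 4), round red knob 28 mm across (4 to 50). Origin on the axis at the collar's underside, z up the pin; 80-145 g. Stands upright in one of 3 wells (18 mm, through) of a fixed orange-brown wooden block 80 x 214 x 60 mm high, collar on its top. Wells in a straight row, 70 mm apart; any pin may be in any well.
- black_pin: Bystander pin of the same shape and size with a black knob, in another well of the block; origin at the underside of its collar. Leave it alone.
- blue_pin: Bystander pin of the same shape and size with a blue knob, in another well of the block; origin at the underside of its collar. Leave it alone.
- eyelet (a point): Mouth centre of a vertical brass-rimmed hole, 28 mm wide, in the ear (64 mm wide, 8 thick) of the fixed stage; on the ear's top, 70 mm above the bench. z up; +x to the stage's black plate (145 x 190 mm, level with the ear), 40 mm away; on it only an 8 mm high strip 157 mm away. The same hole repeats in a lower ear, 24 to 32 mm above the bench; the shaft passes both.

How it is judged (in metres and radians):
On the way:
1. the red pin, held in the fingers and upright, has its shaft at least 12 mm into the eyelet (z of red_pin in the frame of eyelet below 0.04 m and horizontal distance between red_pin and eyelet below 0.012 m and angle between red_pin's own z axis and vertical below 0.26 rad and contact force between the fingers and red_pin above 0.5 N), for 0.1 s.
At the end, for the whole second after the job is handed in: The red pin stands through the eyelet, its collar down on the ear (underside within 4 mm of the ear's top), its axis within 12 mm of the eyelet's, upright within 7 degrees, released and at rest; the black and blue pins are within 20 mm of where they stood (horizontal distance between red_pin and eyelet below 0.012 m and z of red_pin in the frame of eyelet between -0.004 and 0.004 m and angle between red_pin's own z axis and vertical below 0.12 rad and linear speed of red_pin below 0.02 m/s and distance of each of black_pin, blue_pin from where it was at the start of the episode below 0.02 m); the robot touches nothing.
It fails at once if the black or the blue pin is pulled out or shifted by more than 30 mm (distance of any of black_pin, blue_pin from where it was at the start of the episode above 0.03 m).
It also fails if it takes over 42 s, if anything falls off the work surface, if the arm or the gripper's body presses on something with over 40 N, if the wrist force passes 120 N, or if a joint passes its speed limit or range.

## Robot

A 7-joint arm with a two-finger parallel gripper is mounted at the origin on the work surface. World frame = base frame: x ahead of the robot, y to its left, z up, the work surface at z = 0. Lengths are in mm, angles in rad, forces in N, time in s.
With the tool pointing down it reaches from about 350 to 775 mm from the base axis. Payload 3.1 kg.
Tool frame: the origin (TCP) lies at the very end of the fingers, on their centre line; the grasp point (between the pads) lies arm.hold_point_z behind it (arm.hold_point_z is the distance from the TCP to the grasp point, in mm); z points along the fingers, x is the direction in which the jaws open and shut, and the axes are right-handed (so a half turn about z gives the same grasp; the last joint's range is limited). The gripper opens to 85 mm and grips with 20 to 120 N. Pads are 22 mm wide; open, the fingers measure 114 mm over their backs; the gripper's body (76 mm by 85 mm) begins 54 mm behind the grasp point. The pads swing forward as they close: fully open they stand 13 mm farther back than shut.
Start: joints at [-1.235, 0.311, 0.014, 1.512, -0.004, 1.319, -0.027], TCP at [202.857, 511.241, 208.904] pointing down, gripper open.
Joint ranges: [-2.7, 2.7], [-0.3, 1.91], [-1.27, 1.3], [0.12, 2.57], [-1.44, 4.58], [0.2, 2.03], [-3.05, 3.05]. Speed limits (rad/s): [2.79, 2.79, 3.14, 3.14, 3.14, 3.14, 3.14].

## Interface

Orientations are given as a rotation vector (axis times angle).
In Python, from bench import arm, viewer, ticket gives the robot as it stands.
- The arm moves only by the tool arm_command, never from a script. Its argument "steps" is a list of rows, each an object with "travel": the shift along the tool's x, y, z in units of 25 mm (1.0 is 25 mm), a list of three; "roll": the turn about the tool's z in units of 6 degrees (1.0 is 6 degrees). In form: [{"travel": [dx, dy, dz], "roll": roll}, ...]. A call has 1 to 10 rows; each row shifts and turns the pose as measured when the row begins, along the tool's axes as they then stand; what a row does not reach is not made up. A row lasts 1/12 s, in which the tool goes at most 41.7 mm and 7.16 degrees, less where a joint would pass 70% of its speed; a pose out of reach is approached as far as the arm can. A call is refused whole if a number of a shift passes 1 or a number of a turn 1, either way. A call with a gripper value outside its range is refused whole. "grip" is the opening, from 0 (shut) to 1 (fully open), set as the call begins (left out, the last holds). The fingers move at their own pace and stop on an object; "squeeze" is the grip in N (left out, the last holds). Time passes only in rows, so rows that do not move let the fingers close. It gives the time, the measured TCP pose, the force and the opening at its end, in the units of the state.
- arm.read_state(): the state, without advancing time (a new reading comes with each control period).
- viewer.snapshot(name): name is "side" or "top" or "wrist"; returns a dict with "image" (480x640x3 uint8, red, green, blue), "fov_y" (degrees; the focal length in pixels is half the picture's height over the tangent of half this angle, whatever the lens; pixels are square), "cx", "cy" (the principal point, pixels), "k1" (the pictures are not rectified: a ray, as slopes to the right and down, at radius r is drawn at 1 + k1 r^2 times it, then the intrinsics apply), "R" (3x3) and "t" (3): a world point X has camera coordinates R X + t; the wrist camera has in their place "tool_from_camera" (4x4, takes a point from camera to tool coordinates, whose origin is the TCP and whose axes are the tool frame's). Camera axes: x right, y down, z forward; pixel columns grow to the right and rows downward; lengths in mm; the calibration is good to about 2 mm. A picture is of the moment at which its call begins: read the wrist's pose just before it. There is no depth.
- ticket.close_job(): hands the job in, once; it reports no verdict.
The state is a dict: "t": time; "joint_pos": joint angles; "joint_vel": joint speeds; "tau": joint torques, N m; "ee_pos": TCP position; "orientation": TCP orientation; "force": force on the tool from outside, world axes, zero at the start; "ft_torque": the same for the moment, N m; "grip_width": finger opening in mm.
Only numpy, scipy, OpenCV 4.12 (cv2) and the standard library are available. Lean on these libraries where they do the work, as an engineer would, in place of code of your own. Each camera call takes 0.05 s, during which the arm holds its last target.

## Working session

There is one attempt and no reset: what is moved stays moved. The work goes in short steps, Python scripts to look and compute and a tool call to move; the robot and the scene stay as the last step left them, time stands still between calls to the robot, and variables do not carry over. Pictures are saved under pics/ and viewed, and the job is handed in when it is done.

Besides the shell and the picture viewer there is one more tool, called after "Emit:" by a JSON object that holds its "name" and its "arguments". arm_command: Moves the arm, as the interface text tells. Its arguments: {"type":"object","properties":{"steps":{"type":"array"},"grip":{"type":"number"},"squeeze":{"type":"number"}},"required":["steps"]}

```bash
ls; mkdir -p pics; cat > h.py <<'E'
import numpy as np, cv2
from bench import arm, viewer, ticket
from scipy.spatial.transform import Rotation as Ro
def snap(n,f):
    st=arm.read_state(); s=viewer.snapshot(n); cv2.imwrite('pics/'+f,s['image'][:,:,::-1]); 
    import pickle; pickle.dump((st,s),open('pics/'+f+'.pkl','wb')); return st,s
def ray(st,s,u,v):
    f=240/np.tan(np.radians(s['fov_y'])/2); d=np.array([(u-s['cx'])/f,(v-s['cy'])/f]); p=d.copy()
    for _ in range(30): p=d/(1+s['k1']*(p@p))
    c=np.array([p[0],p[1],1.])
    if 'R' in s:
        R=np.array(s['R']);return -R.T@np.array(s['t']), R.T@c
    T=np.array(s['tool_from_camera']);W=Ro.from_rotvec(st['orientation']).as_matrix()
    return np.array(st['ee_pos'])+W@T[:3,3], W@T[:3,:3]@c
def atz(st,s,u,v,z):
    o,d=ray(st,s,u,v); return o+d*(z-o[2])/d[2]
def load(f):
    import pickle; return pickle.load(open('pics/'+f+'.pkl','rb'))
E
python3 - <<'E'
from h import *
for n in ['side','top','wrist']:
    st,s=snap(n,n+'0.png'); print(n,s['fov_y'],s['k1'],s['cx'],s['cy'])
print(st, arm.hold_point_z); print(Ro.from_rotvec(st['orientation']).as_matrix().round(3))
E
```

```text
pics
side 55.19048631469218 -0.11576552956326049 321.7539927427649 237.92570237560736
top 43.10516200923637 -0.17065146244966517 322.39837159122527 245.97574439499186
wrist 61.72496003570147 -0.07808111363348869 311.63931882060183 233.27049666762858
{'t': 0.1, 'joint_pos': array([-1.23469287,  0.31162905,  0.01399226,  1.51288988, -0.00437684,
        1.31918959, -0.02718988]), 'joint_vel': array([-0.0001508 , -0.00275464, -0.00014822, -0.00265092, -0.0010856 ,
       -0.00042043, -0.00073979]), 'tau': array([ 5.57503463e-04, -3.80855691e+01,  1.46750906e-01, -2.31240463e+01,
        1.25362031e-02,  8.05718562e-03,  7.60722941e-06]), 'ee_pos': array([202.62502955, 510.57020114, 207.94163962]), 'orientation': array([ 2.59794098,  1.76419354, -0.00260837]), 'force': array([-0.33853214, -1.16128815, -0.33259677]), 'ft_torque': array([ 0.0265365 , -0.02215898, -0.02117937]), 'grip_width': 85.36519615202953} 18.700000000000003
[[ 0.369  0.93  -0.001]
 [ 0.93  -0.369 -0.002]
 [-0.002  0.    -1.   ]]
```

View pics/top0.png

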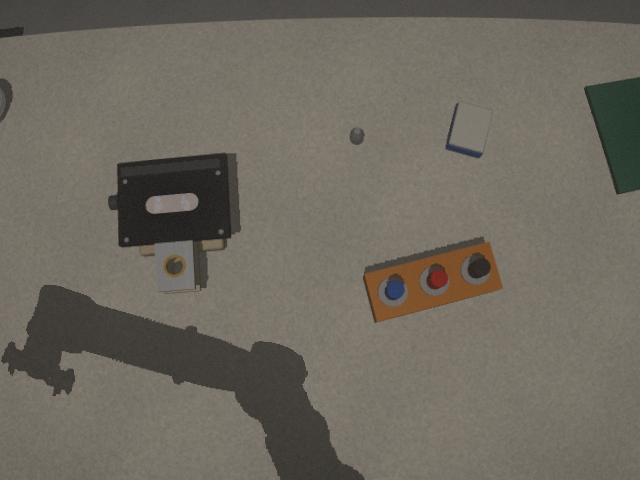

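View pics/side0.png

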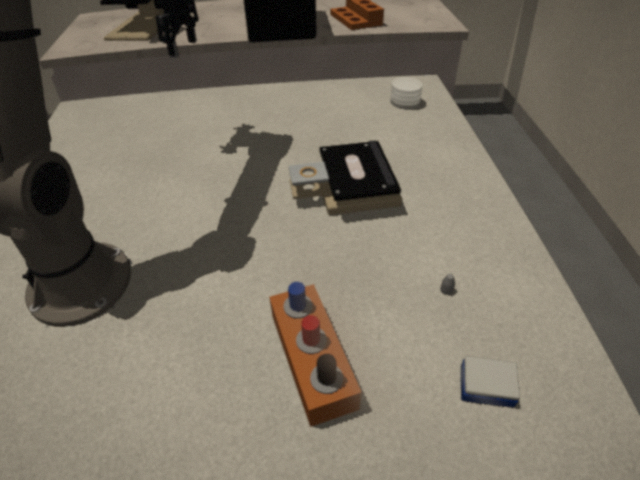

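View pics/wrist0.png

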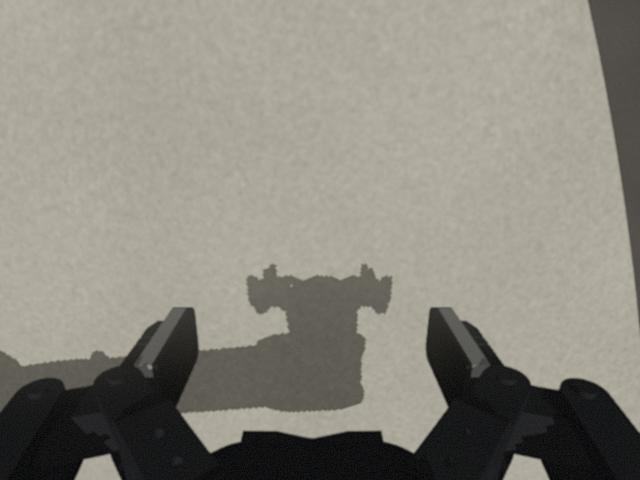

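Top view: pins are blue (395,289), red (437,279) and black (479,267); the eyelet is at (175,265). I'll enlarge these.

```bash
python3 - <<'E'
import cv2,numpy as np
t=cv2.imread('pics/top0.png');s=cv2.imread('pics/side0.png')
def c(i,x,y,w,h,k): return cv2.resize(i[y:y+h,x:x+w],None,fx=k,fy=k,interpolation=cv2.INTER_CUBIC)
a=c(t,360,230,150,100,5);b=c(t,135,230,80,70,5)
cv2.imwrite('pics/ct1.png',a);cv2.imwrite('pics/ct2.png',b)
cv2.imwrite('pics/cs1.png',c(s,260,270,110,160,3.5));cv2.imwrite('pics/cs2.png',c(s,280,140,130,80,5))
E
```

```text
(no output)
```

View pics/ct1.png

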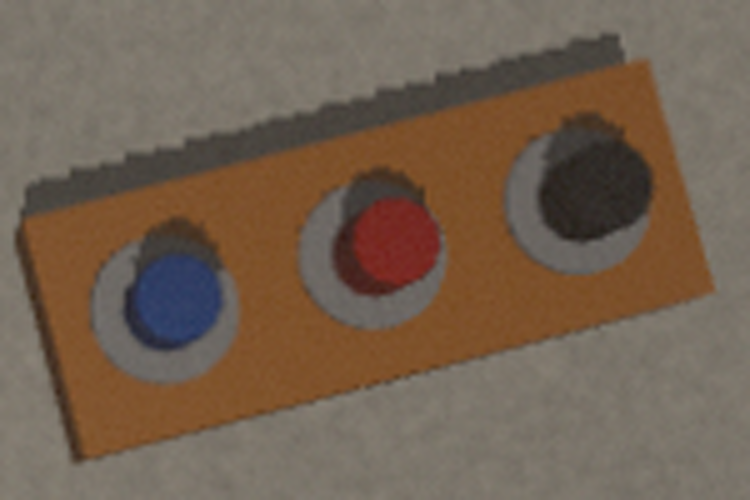

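View pics/ct2.png

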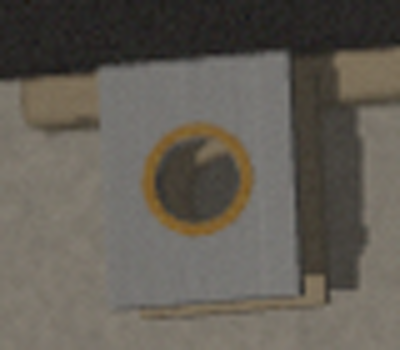

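View pics/cs1.png

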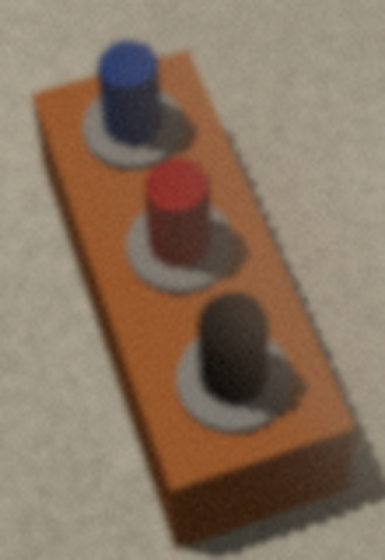

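View pics/cs2.png

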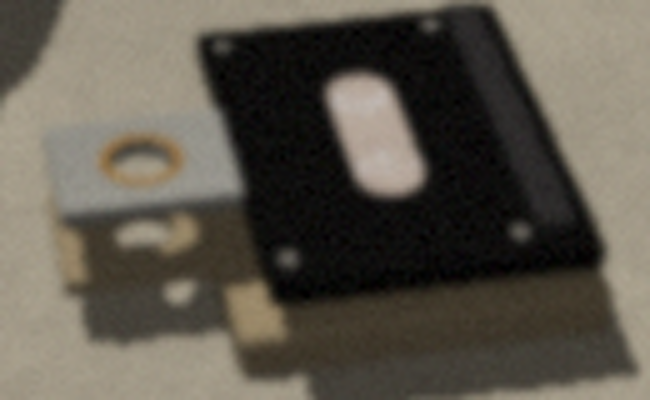

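```bash
python3 - <<'E'
from h import *
T=load('top0.png');S=load('side0.png')
k=-.4
for n,u,v,z in [('blue',393,291.6,64),('red',434.6,281,64),('black',475.6,270,64),('redknobtop',360+397/5,230+241/5,110),('eye',174.6,265.8,70),
 ('b1',360+25/5,230+217/5,60),('b2',360+648/5,230+60/5,60),('ear L',135+100/5,230+65/5,70),('ear Lb',135+110/5,230+308/5,70),('earR',135+287/5,230+50/5,70),('earRb',135+300/5,230+295/5,70)]: print('top',n,atz(*T,u+k,v+k,z).round(1))
for n,u,v,z in [('red',311.4,340.6,64),('redknobtop',260+178/3.5,270+186/3.5,110),('blue',260+136/3.5,270+122/3.5,64),('black',260+237/3.5,270+382/3.5,64),('eye',308.4,171.8,70)]: print('side',n,atz(*S,u+k,v+k,z).round(1))
E
```

```text
top blue [ 430.5 -145.    64. ]
top red [ 446.4 -212.9   64. ]
top black [ 463.1 -280.9   64. ]
top redknobtop [ 446.3 -212.9  110. ]
top eye [476.6 209.6  70. ]
top b1 [ 461.1 -100.7   60. ]
top b2 [ 509.5 -307.6   60. ]
top ear L [514.9 243.8  70. ]
top ear Lb [434.6 238.2  70. ]
top earR [518.8 180.7  70. ]
top earRb [438.3 174.9  70. ]
side red [ 445.9 -215.4   64. ]
side redknobtop [ 446.5 -214.5  110. ]
side blue [ 431.3 -144.3   64. ]
side black [ 463.7 -283.7   64. ]
side eye [476.8 209.9  70. ]
```

Emit:
{"name": "arm_command", "arguments": {"steps": [{"travel": [0,1,0],"roll": 1},{"travel": [0,1,0],"roll": 1},{"travel": [0,1,0],"roll": 1},{"travel": [0,1,0],"roll": 1},{"travel": [0,1,0],"roll": 1},{"travel": [0,1,0],"roll": 1},{"travel": [0,1,0],"roll": 1},{"travel": [0,1,0],"roll": 1},{"travel": [0,1,0],"roll": 1},{"travel": [0,1,0],"roll": 0}], "grip": 1, "squeeze": 40}}

```text
t: 0.98
ee_pos: [356.9, 327.3, 202.2]
orientation: [3.119, 0.342, -0.015]
force: [0.1, -0.5, 1.2]
grip_width: 85.4
```

```bash
cat > g.py <<'E'
import sys
from h import *
st=arm.read_state();M=Ro.from_rotvec(st['orientation']).as_matrix()
g=np.array([float(a) for a in sys.argv[1:4]])
print(st['t'],st['ee_pos'].round(1),st['grip_width'],st['force'].round(1),'tilt',M[:,2].round(4),'ang',np.degrees(np.arctan2(M[1,0],M[0,0])))
d=M.T@(g-st['ee_pos']);print('units',(d/25).round(2))
E
python3 g.py 446.5 -213.5 180
```

```text
0.9833 [356.9 327.3 202.2] 85.41365401271861 [ 0.1 -0.5  1.2] tilt [-0.0088 -0.0052 -0.9999] ang 12.52762210274424
units [-1.18 21.89  0.97]
```

Emit:
{"name": "arm_command", "arguments": {"steps": [{"travel": [0,1,0],"roll": 0},{"travel": [0,1,0],"roll": 0},{"travel": [0,1,0],"roll": 0},{"travel": [0,1,0],"roll": 0},{"travel": [0,1,0],"roll": 0},{"travel": [0,1,0],"roll": 0},{"travel": [0,1,0],"roll": 0},{"travel": [0,1,0],"roll": 0},{"travel": [0,1,0],"roll": 0},{"travel": [0,1,0],"roll": 0}]}}

```text
t: 1.82
ee_pos: [409.6, 69.1, 200.6]
orientation: [3.117, 0.342, -0.022]
force: [-0.6, 0.6, -0.2]
grip_width: 85.2
```

Emit:
{"name": "arm_command", "arguments": {"steps": [{"travel": [0,1,0],"roll": 0},{"travel": [0,1,0],"roll": 0},{"travel": [0,1,0],"roll": 0},{"travel": [0,1,0],"roll": 0},{"travel": [0,1,0],"roll": 0},{"travel": [0,1,0],"roll": 0},{"travel": [0,1,0],"roll": 0},{"travel": [0,1,0],"roll": 0},{"travel": [0,0,0],"roll": 0}]}}

```text
t: 2.57
ee_pos: [451.2, -141.9, 200.3]
orientation: [3.117, 0.331, -0.024]
force: [-0.3, -0.4, 0.2]
grip_width: 85.5
```

```bash
python3 g.py 446.5 -213.5 180
```

```text
2.5667 [ 451.2 -141.9  200.3] 85.47626888093723 [-0.3 -0.4  0.2] tilt [-0.0146 -0.0088 -0.9999] ang 12.122586670144061
units [-0.77  2.76  0.84]
```

Emit:
{"name": "arm_command", "arguments": {"steps": [{"travel": [-0.25,0.9,0],"roll": -0.1},{"travel": [-0.25,0.9,0],"roll": -0.1},{"travel": [-0.25,0.9,0],"roll": 0},{"travel": [0,0,0],"roll": 0},{"travel": [0,0,0],"roll": 0}]}}

```text
t: 2.98
ee_pos: [446.8, -212.9, 199.0]
orientation: [3.116, 0.366, -0.03]
force: [0.2, -0.3, -0.8]
grip_width: 85.2
```

```bash
python3 g.py 446.5 -213.5 180; python3 -c "
from h import *
snap('wrist','w1.png');snap('side','s1.png')"
```

```text
2.9833 [ 446.8 -212.9  199. ] 85.23119041286299 [ 0.2 -0.3 -0.8] tilt [-0.0183 -0.0065 -0.9998] ang 13.381826809124078
units [-0.    0.02  0.76]
```

View pics/w1.png

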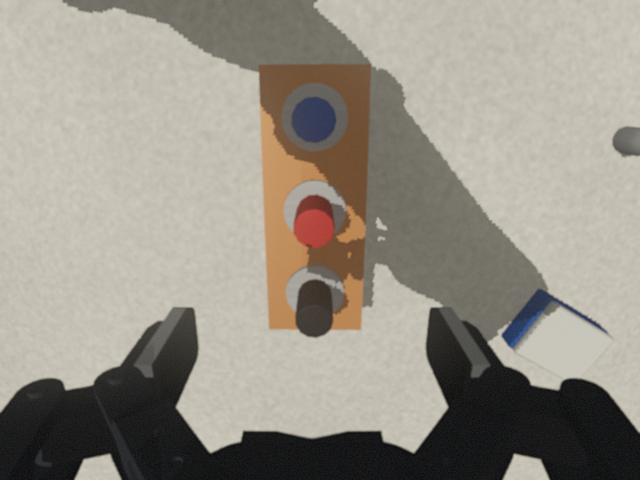

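The wrist view shows red between the jaws' centre line: knob top about (314,222), collar about (314,210).

```bash
python3 - <<'E'
from h import *
W=load('w1.png')
print(atz(*W,314,224,110),atz(*W,315,211,64),atz(*W,315,117,64),atz(*W,315,295,64))
E
python3 g.py 446.5 -213.5 71
```

```text
[ 445.74432985 -210.09721883  110.        ] [ 446.71592668 -213.34910204   64.        ] [ 430.41239444 -145.4189926    64.        ] [ 463.4157036  -282.84340484   64.        ]
3.0833 [ 446.8 -212.5  199.1] 85.16295653672884 [ 0.1 -1.  -0.3] tilt [-0.0181 -0.007  -0.9998] ang 13.465147612466449
units [0.08 0.02 5.12]
```

Emit:
{"name": "arm_command", "arguments": {"steps": [{"travel": [0.02,0,0.8],"roll": 0},{"travel": [0.02,0,0.8],"roll": 0},{"travel": [0.02,0,0.8],"roll": 0},{"travel": [0,0,0.8],"roll": 0},{"travel": [0,0,0.8],"roll": 0},{"travel": [0,0,0],"roll": 0}]}}

```text
t: 3.58
ee_pos: [451.2, -202.7, 96.7]
orientation: [-3.117, -0.392, 0.018]
force: [-0.7, 1.8, -1.0]
grip_width: 85.3
```

```bash
python3 g.py 446.5 -213.5 71
```

```text
3.5833 [ 451.2 -202.7   96.7] 85.27080585247316 [-0.7  1.8 -1. ] tilt [-0.0117 -0.0013 -0.9999] ang 14.333718305161423
units [-0.28  0.37  1.03]
```

Emit:
{"name": "arm_command", "arguments": {"steps": [{"travel": [-0.28,0.37,0.2],"roll": 0},{"travel": [0,0,0.3],"roll": 0},{"travel": [0,0,0.3],"roll": 0},{"travel": [0,0,0],"roll": 0}]}}

```text
t: 3.92
ee_pos: [448.9, -207.9, 76.9]
orientation: [-3.112, -0.404, 0.016]
force: [-0.5, 0.2, 0.6]
grip_width: 85.5
```

```bash
python3 g.py 446.5 -213.5 71
```

```text
3.9167 [ 448.9 -207.9   76.9] 85.50893743482946 [-0.5  0.2  0.6] tilt [-0.0103  0.0021 -0.9999] ang 14.805092097671634
units [-0.15  0.19  0.24]
```

Emit:
{"name": "arm_command", "arguments": {"steps": [{"travel": [-0.15,0.2,0.1],"roll": 0},{"travel": [0,0.05,0.1],"roll": 0.1},{"travel": [0,0,0],"roll": 0}]}}

```text
t: 4.17
ee_pos: [448.7, -214.0, 72.7]
orientation: [-3.114, -0.391, 0.011]
force: [-1.5, 0.4, -0.2]
grip_width: 85.8
```

```bash
python3 g.py 446.5 -213.5 71
```

```text
4.1667 [ 448.7 -214.    72.7] 85.75585665024374 [-1.5  0.4 -0.2] tilt [-0.0074  0.0025 -1.    ] ang 14.314920199100948
units [-0.08 -0.04  0.07]
```

Emit:
{"name": "arm_command", "arguments": {"steps": [{"travel": [-0.08,0,0],"roll": 0},{"travel": [0,0,0],"roll": 0},{"travel": [0,0,0],"roll": 0},{"travel": [0,0,0],"roll": 0},{"travel": [0,0,0],"roll": 0},{"travel": [0,0,0],"roll": 0},{"travel": [0,0,0],"roll": 0},{"travel": [0,0,0],"roll": 0}], "grip": 0, "squeeze": 50}}

```text
t: 4.83
ee_pos: [447.4, -215.4, 74.1]
orientation: [-3.115, -0.39, 0.008]
force: [0.1, -0.2, 0.4]
grip_width: 25.7
```

```bash
python3 g.py 446.5 -213.5 71; python3 -c "
from h import *
st,s=snap('side','s2.png');cv2.imwrite('pics/s2c.png',cv2.resize(s['image'][200:440,200:440,::-1],None,fx=2.5,fy=2.5,interpolation=2))"
```

```text
4.8333 [ 447.4 -215.4   74.1] 25.66525690296909 [ 0.1 -0.2  0.4] tilt [-0.0051  0.0017 -1.    ] ang 14.262543205413248
units [-0.02 -0.08  0.12]
```

View pics/s2c.png

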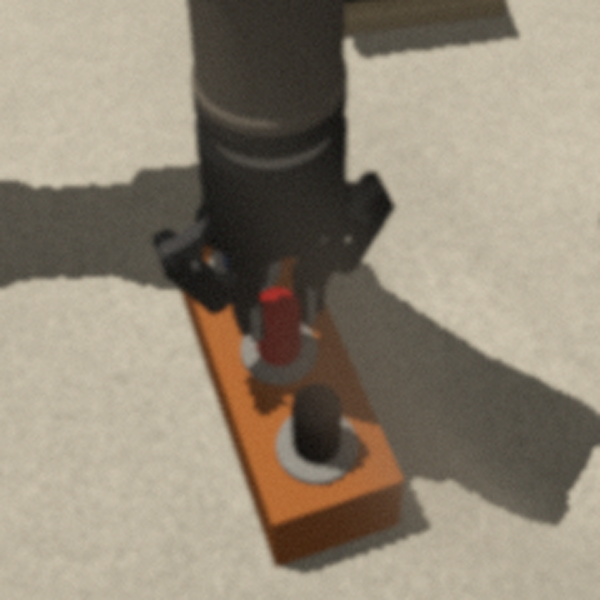

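Red is between the fingers with a width of about 26 mm. Next is a slow lift.

Emit:
{"name": "arm_command", "arguments": {"steps": [{"travel": [0,0,0],"roll": 0},{"travel": [0,0,0],"roll": 0},{"travel": [0,0,-0.3],"roll": 0},{"travel": [0,0,-0.4],"roll": 0},{"travel": [0,0,-0.4],"roll": 0},{"travel": [0,0,0],"roll": 0}]}}

```text
t: 5.38
ee_pos: [447.0, -215.0, 103.6]
orientation: [-3.114, -0.389, 0.01]
force: [0.2, -1.2, -0.3]
grip_width: 25.7
```

```bash
python3 g.py 446.5 -213.5 150; python3 -c "
from h import *
st,s=snap('side','s3.png');cv2.imwrite('pics/s3c.png',cv2.resize(s['image'][200:440,200:440,::-1],None,fx=2.5,fy=2.5,interpolation=2))"
```

```text
5.3833 [ 447.  -215.   103.6] 25.704956675288273 [ 0.2 -1.2 -0.3] tilt [-0.007   0.0022 -1.    ] ang 14.254263002787312
units [-0.01 -0.07 -1.86]
```

View pics/s3c.png

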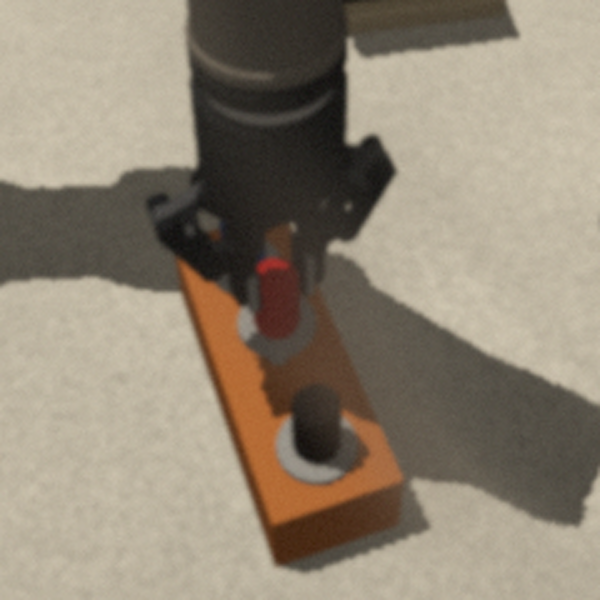

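The pin rises with the gripper, so I'll lift clear and carry it across.

Emit:
{"name": "arm_command", "arguments": {"steps": [{"travel": [0,0,-0.6],"roll": 0},{"travel": [0,0,-0.6],"roll": 0},{"travel": [0,0,-0.6],"roll": 0},{"travel": [0,0,-0.6],"roll": 0},{"travel": [0,0,-0.6],"roll": 0},{"travel": [0,0,-0.6],"roll": 0},{"travel": [0,0,0],"roll": 0}]}}

```text
t: 6.02
ee_pos: [446.2, -213.8, 196.2]
orientation: [-3.112, -0.39, 0.014]
force: [0.5, -1.0, -0.4]
grip_width: 25.7
```

```bash
python3 g.py 476.7 209.8 190
```

```text
6.0167 [ 446.2 -213.8  196.2] 25.678546239871338 [ 0.5 -1.  -0.4] tilt [-0.0095  0.0043 -0.9999] ang 14.273012409278577
units [  5.36 -16.12   0.31]
```

Emit:
{"name": "arm_command", "arguments": {"steps": [{"travel": [0.3,-0.8,0],"roll": 0},{"travel": [0.3,-0.8,0],"roll": 0},{"travel": [0.3,-0.8,0],"roll": 0},{"travel": [0.3,-0.8,0],"roll": 0},{"travel": [0.3,-0.8,0],"roll": 0},{"travel": [0.3,-0.8,0],"roll": 0},{"travel": [0.3,-0.8,0],"roll": 0},{"travel": [0.3,-0.8,0],"roll": 0},{"travel": [0.3,-0.8,0],"roll": 0},{"travel": [0.3,-0.8,0],"roll": 0}]}}

```text
t: 6.85
ee_pos: [465.8, 0.1, 189.4]
orientation: [-3.118, -0.365, 0.026]
force: [1.1, -1.2, -1.3]
grip_width: 25.8
```

```bash
python3 g.py 476.7 209.8 180
```

```text
6.85 [4.658e+02 1.000e-01 1.894e+02] 25.821964284232457 [ 1.1 -1.2 -1.3] tilt [-1.660e-02  5.000e-04 -9.999e-01] ang 13.370383112364413
units [ 2.37 -8.06  0.37]
```

Emit:
{"name": "arm_command", "arguments": {"steps": [{"travel": [0.26,-0.8,-0.05],"roll": 0},{"travel": [0.26,-0.8,-0.05],"roll": 0},{"travel": [0.26,-0.8,-0.05],"roll": 0},{"travel": [0.26,-0.8,-0.05],"roll": 0},{"travel": [0.26,-0.8,-0.05],"roll": 0},{"travel": [0.26,-0.8,-0.05],"roll": 0},{"travel": [0.26,-0.8,-0.05],"roll": 0},{"travel": [0.26,-0.8,-0.05],"roll": 0},{"travel": [0,-0.5,0],"roll": 0},{"travel": [0,0,0],"roll": 0}]}}

```text
t: 7.68
ee_pos: [468.8, 195.0, 188.0]
orientation: [-3.115, -0.38, 0.051]
force: [-0.5, -0.2, 0.1]
grip_width: 25.9
```

```bash
python3 g.py 476.7 209.8 180
```

```text
7.6833 [468.8 195.  188. ] 25.85390889903146 [-0.5 -0.2  0.1] tilt [-3.240e-02 -4.000e-04 -9.995e-01] ang 13.910199938942705
units [ 0.46 -0.5   0.31]
```

Emit:
{"name": "arm_command", "arguments": {"steps": [{"travel": [0.46,-0.5,0],"roll": 0},{"travel": [0,0,0],"roll": 0},{"travel": [0,0,0],"roll": 0}]}}

```text
t: 7.93
ee_pos: [475.8, 208.3, 184.9]
orientation: [-3.118, -0.381, 0.057]
force: [0.0, -0.6, -0.2]
grip_width: 25.6
```

```bash
python3 g.py 476.7 209.8 180; python3 -c "
from h import *
st,s=snap('side','s4.png');cv2.imwrite('pics/s4c.png',cv2.resize(s['image'][60:240,220:420,::-1],None,fx=3,fy=3,interpolation=2))
st,s=snap('top','t4.png');cv2.imwrite('pics/t4c.png',cv2.resize(s['image'][150:330,80:280,::-1],None,fx=3,fy=3,interpolation=2))
st,s=snap('wrist','w4.png')"
```

```text
7.9333 [475.8 208.3 184.9] 25.60793152943399 [ 0.  -0.6 -0.2] tilt [-0.0363 -0.0042 -0.9993] ang 13.942261653711077
units [ 0.06 -0.05  0.19]
```

View pics/s4c.png

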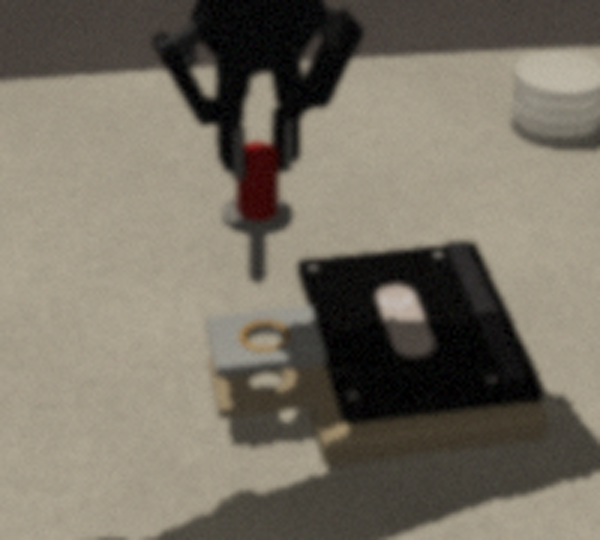

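View pics/w4.png

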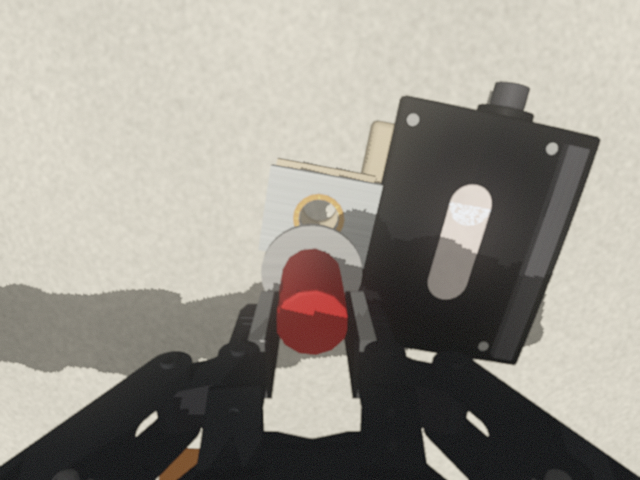

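View pics/t4c.png

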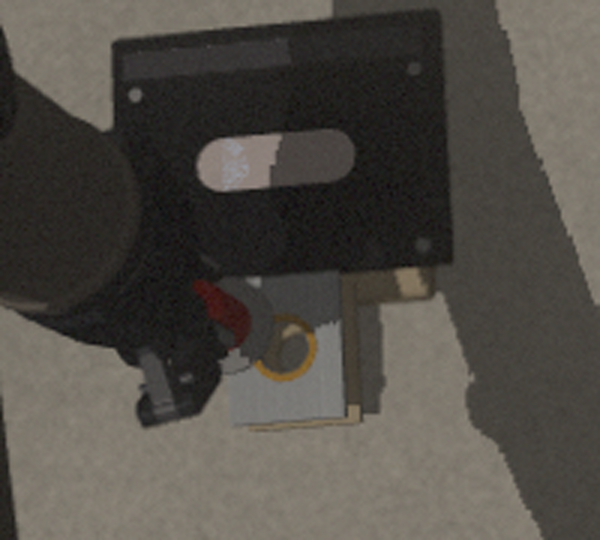

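```bash
python3 - <<'E'
from h import *
W=load('w4.png');S=load('s4.png');T=load('t4.png')
print('eye wrist',atz(*W,319,215,70))
z=W[0]['ee_pos'][2]-14
print('pin collar wrist (underside z+4 edge)',atz(*W,313,274,z+4),'topknob',atz(*W,313,323,z+50))
print('side tip',atz(*S,220+258/3-.3,60+277/3-.3,z-52),'side collar c',atz(*S,220+257/3-.3,60+215/3-.3,z+4), 'eye',atz(*S,220+264/3-.3,60+336/3-.3,70))
print(z)
E
```

```text
eye wrist [475.83907546 211.75215928  70.        ]
pin collar wrist (underside z+4 edge) [475.0364528  210.92399526 175.04776503] topknob [476.2977346  211.90606318 221.04776503]
side tip [473.76668805 213.14328547 119.04776503] side collar c [474.450681   204.97578969 175.04776503] eye [476.06367485 208.84393831  70.        ]
171.04776502953837
```

Emit:
{"name": "arm_command", "arguments": {"steps": [{"travel": [0.1,0,0.4],"roll": 0},{"travel": [0.1,0,0.4],"roll": 0},{"travel": [0.05,0,0.4],"roll": 0},{"travel": [0,0,0],"roll": 0}]}}

```text
t: 8.42
ee_pos: [481.5, 207.3, 152.5]
orientation: [-3.117, -0.374, 0.055]
force: [-0.9, 0.0, -1.4]
grip_width: 25.7
```

```bash
python3 g.py 478 210 84
```

```text
8.4167 [481.5 207.3 152.5] 25.663143134650294 [-0.9  0.  -1.4] tilt [-0.0351 -0.0026 -0.9994] ang 13.675967770309882
units [-0.02 -0.12  2.74]
```

Emit:
{"name": "arm_command", "arguments": {"steps": [{"travel": [-0.1,-0.1,0.1],"roll": 0},{"travel": [0,0,0.2],"roll": 0},{"travel": [0,0,0],"roll": 0}]}}

```text
t: 8.67
ee_pos: [477.1, 208.2, 142.9]
orientation: [-3.119, -0.372, 0.06]
force: [0.4, -0.6, -0.3]
grip_width: 25.4
```

```bash
python3 g.py 478 210 84; python3 -c "
from h import *
st,s=snap('side','s5.png');cv2.imwrite('pics/s5c.png',cv2.resize(s['image'][60:240,220:420,::-1],None,fx=3,fy=3,interpolation=2))"
```

```text
8.6667 [477.1 208.2 142.9] 25.416912070169424 [ 0.4 -0.6 -0.3] tilt [-0.0377 -0.0043 -0.9993] ang 13.598018540102556
units [ 0.14 -0.05  2.35]
```

View pics/s5c.png

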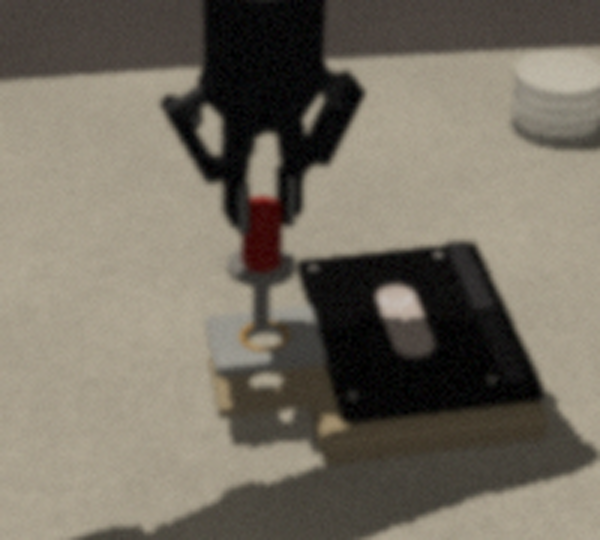

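The shaft tip is centred just above the rim at crop (262,327). I'm lowering in small steps.

Emit:
{"name": "arm_command", "arguments": {"steps": [{"travel": [0.08,-0.05,0.2],"roll": 0},{"travel": [0.02,0,0.2],"roll": 0},{"travel": [0.02,0,0.2],"roll": 0},{"travel": [0,0,0],"roll": 0}]}}

```text
t: 9.05
ee_pos: [480.3, 211.4, 127.8]
orientation: [-3.117, -0.373, 0.055]
force: [-0.8, 0.2, -1.0]
grip_width: 25.4
```

```bash
python3 g.py 478 210 84
```

```text
9.05 [480.3 211.4 127.8] 25.448449199522223 [-0.8  0.2 -1. ] tilt [-0.035  -0.0024 -0.9994] ang 13.669137824454616
units [-0.04  0.04  1.75]
```

Emit:
{"name": "arm_command", "arguments": {"steps": [{"travel": [-0.06,0.05,0.2],"roll": 0},{"travel": [0,0,0.2],"roll": 0},{"travel": [0,0,0.2],"roll": 0},{"travel": [0,0,0],"roll": 0}]}}

```text
t: 9.38
ee_pos: [478.5, 209.5, 111.2]
orientation: [-3.117, -0.373, 0.055]
force: [-0.9, 0.1, -1.5]
grip_width: 25.8
```

```bash
python3 g.py 478 210 84
```

```text
9.3833 [478.5 209.5 111.2] 25.755628059604224 [-0.9  0.1 -1.5] tilt [-0.035  -0.0025 -0.9994] ang 13.658324965473456
units [ 0.02 -0.02  1.09]
```

Emit:
{"name": "arm_command", "arguments": {"steps": [{"travel": [0.02,-0.02,0.2],"roll": 0},{"travel": [0,0,0.2],"roll": 0},{"travel": [0,0,0.2],"roll": 0},{"travel": [0,0,0],"roll": 0}]}}

```text
t: 9.72
ee_pos: [478.3, 210.1, 94.5]
orientation: [-3.117, -0.373, 0.055]
force: [0.4, -0.1, -1.8]
grip_width: 25.7
```

```bash
python3 g.py 478 210 84
```

```text
9.7167 [478.3 210.1  94.5] 25.720835220334454 [ 0.4 -0.1 -1.8] tilt [-0.035  -0.0025 -0.9994] ang 13.656217161329748
units [0.   0.   0.42]
```

Emit:
{"name": "arm_command", "arguments": {"steps": [{"travel": [0,0,0.15],"roll": 0},{"travel": [0,0,0.15],"roll": 0},{"travel": [0,0,0],"roll": 0}]}}

```text
t: 9.97
ee_pos: [478.0, 210.1, 86.1]
orientation: [-3.117, -0.373, 0.055]
force: [-0.1, -0.0, -0.0]
grip_width: 25.8
```

```bash
python3 g.py 478 210 84;  python3 -c "
from h import *
st,s=snap('side','s6.png');cv2.imwrite('pics/s6c.png',cv2.resize(s['image'][100:240,240:400,::-1],None,fx=4,fy=4,interpolation=2))"
```

```text
9.9667 [478.  210.1  86.1] 25.841402179084174 [-0.1 -0.  -0. ] tilt [-0.035  -0.0026 -0.9994] ang 13.661409324829275
units [-0.    0.    0.08]
```

View pics/s6c.png

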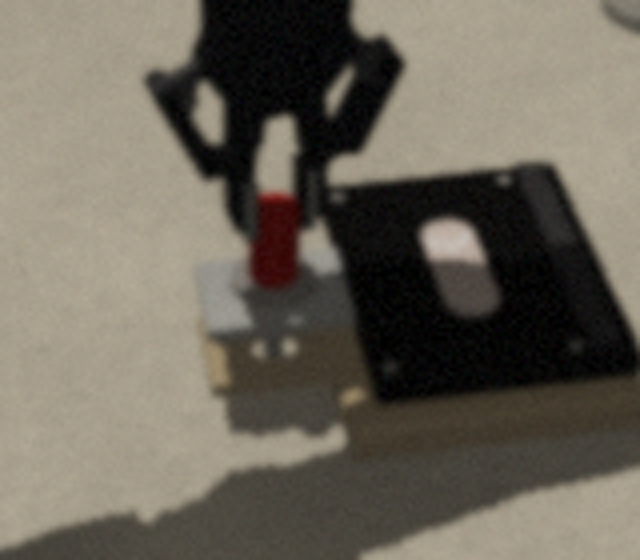

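The collar is nearly on the ear and the shaft shows through the lower gap. I'm easing down until contact.

Emit:
{"name": "arm_command", "arguments": {"steps": [{"travel": [0,0,0.06],"roll": 0},{"travel": [0,0,0],"roll": 0}]}}

```text
t: 10.18
ee_pos: [478.6, 210.3, 85.0]
orientation: [-3.117, -0.373, 0.053]
force: [1.2, -0.3, -0.5]
grip_width: 25.8
```

Emit:
{"name": "arm_command", "arguments": {"steps": [{"travel": [0,0,0.06],"roll": 0},{"travel": [0,0,0],"roll": 0}]}}

```text
t: 10.35
ee_pos: [479.2, 210.6, 85.1]
orientation: [-3.116, -0.373, 0.051]
force: [0.5, -0.4, -1.0]
grip_width: 25.6
```

Emit:
{"name": "arm_command", "arguments": {"steps": [{"travel": [-0.05,0,0.1],"roll": 0},{"travel": [0,0,0],"roll": 0}]}}

```text
t: 10.52
ee_pos: [479.7, 211.1, 85.0]
orientation: [-3.114, -0.373, 0.044]
force: [-0.3, 0.1, -1.6]
grip_width: 25.8
```

```bash
python3 g.py 478 210 84
```

```text
10.5167 [479.7 211.1  85. ] 25.81728011770237 [-0.3  0.1 -1.6] tilt [-0.0286  0.0018 -0.9996] ang 13.664920572759051
units [-0.08  0.03  0.04]
```

Contact is confirmed: z has stalled and the tilt is levelling out. Releasing.

Emit:
{"name": "arm_command", "arguments": {"steps": [{"travel": [0,0,0],"roll": 0},{"travel": [0,0,0],"roll": 0},{"travel": [0,0,0],"roll": 0},{"travel": [0,0,0],"roll": 0},{"travel": [0,0,0],"roll": 0},{"travel": [0,0,0],"roll": 0}], "grip": 1}}

```text
t: 11.02
ee_pos: [479.8, 211.2, 84.6]
orientation: [-3.114, -0.373, 0.044]
force: [-1.2, 0.5, -0.8]
grip_width: 85.5
```

```bash
python3 g.py 478 210 180;  python3 -c "
from h import *
st,s=snap('side','s7.png');cv2.imwrite('pics/s7c.png',cv2.resize(s['image'][100:240,240:400,::-1],None,fx=4,fy=4,interpolation=2))"
```

```text
11.0167 [479.8 211.2  84.6] 85.54705873644974 [-1.2  0.5 -0.8] tilt [-0.0282  0.0019 -0.9996] ang 13.664100531415135
units [-0.18 -0.   -3.81]
```

View pics/s7c.png

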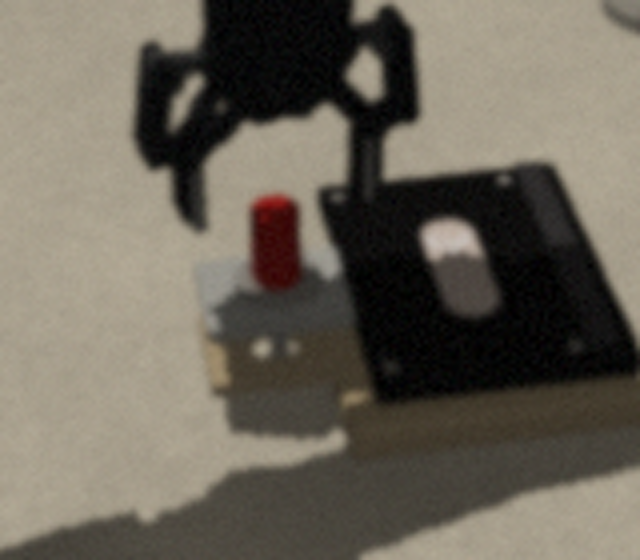

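Released; the pin stands upright. Retreating straight up.

Emit:
{"name": "arm_command", "arguments": {"steps": [{"travel": [0,0,-0.4],"roll": 0},{"travel": [0,0,-0.5],"roll": 0},{"travel": [0,0,-0.7],"roll": 0},{"travel": [0,0,-0.8],"roll": 0},{"travel": [0,0,-0.8],"roll": 0},{"travel": [0,0,-0.8],"roll": 0},{"travel": [0,0,-0.8],"roll": 0},{"travel": [0,0,0],"roll": 0}]}}

```text
t: 11.73
ee_pos: [482.3, 209.9, 212.7]
orientation: [-3.116, -0.371, 0.048]
force: [1.6, -0.1, 0.3]
grip_width: 85.6
```

Emit:
{"name": "arm_command", "arguments": {"steps": [{"travel": [0,-1,0],"roll": 0},{"travel": [0,-1,0],"roll": 0},{"travel": [0,-1,0],"roll": 0},{"travel": [0,-1,0],"roll": 0},{"travel": [0,-1,0],"roll": 0},{"travel": [0,-1,0],"roll": 0},{"travel": [0,-1,0],"roll": 0},{"travel": [0,-1,0],"roll": 0},{"travel": [0,0,0],"roll": 0},{"travel": [0,0,0],"roll": 0}]}}

```text
t: 12.57
ee_pos: [435.6, 409.1, 215.4]
orientation: [-3.118, -0.357, 0.043]
force: [0.6, -1.3, -0.0]
grip_width: 85.1
```

```bash
python3 g.py 478 210 180;  python3 -c "
from h import *
def c(i,x,y,w,h,k): return cv2.resize(i[y:y+h,x:x+w,::-1],None,fx=k,fy=k,interpolation=2)
st,s=snap('side','s8.png');a=c(s['image'],270,130,80,80,4);a2=c(s['image'],260,270,110,160,2)
st,s=snap('top','t8.png');b=c(s['image'],135,220,80,80,5);b2=c(s['image'],360,230,150,100,2)
cv2.imwrite('pics/f.png',np.hstack([cv2.copyMakeBorder(a,0,80,0,0,0),b]))
cv2.imwrite('pics/f2.png',np.hstack([a2,cv2.copyMakeBorder(b2,0,120,0,0,0)]))"
```

```text
12.5667 [435.6 409.1 215.4] 85.13282347943846 [ 0.6 -1.3 -0. ] tilt [-2.720e-02 -1.000e-04 -9.996e-01] ang 13.069712184982755
units [-0.11  8.15  1.37]
```

View pics/f.png

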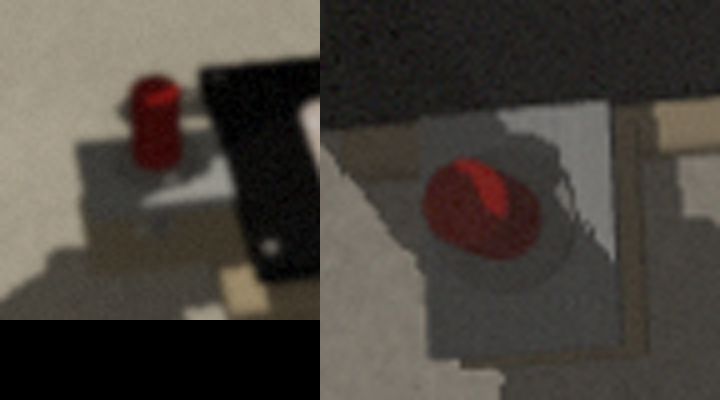

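View pics/f2.png

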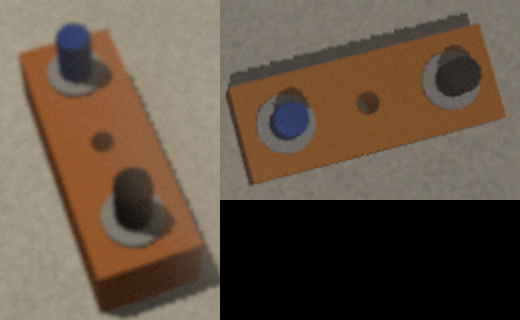

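```bash
python3 - <<'E'
from h import *
st,s=load('t8.png'); i=s['image'][:,:,::-1][235:290,145:205].astype(float)
cv2.imwrite('pics/g.png',np.clip(cv2.resize(i,None,fx=10,fy=10,interpolation=2)*2.6-60,0,255))
E
```

```text
[ WARN:0@0.454] global loadsave.cpp:1063 imwrite_ Unsupported depth image for selected encoder is fallbacked to CV_8U.
```

View pics/g.png

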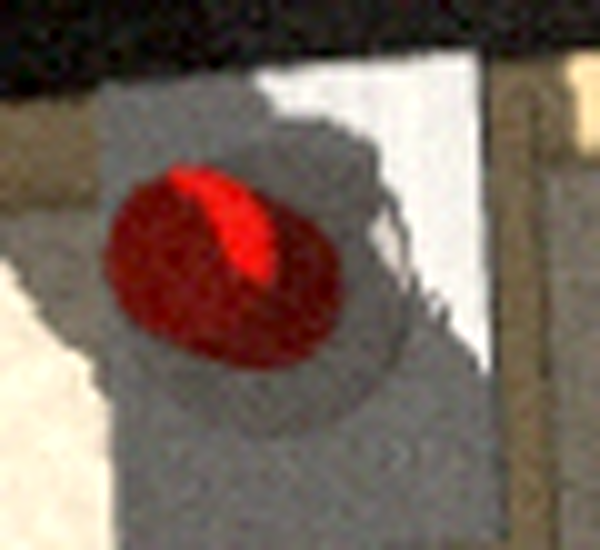

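```bash
python3 - <<'E'
from h import *
T=load('t8.png')
print(atz(*T,145+26.2-.4,235+29-.4,74), atz(*T,145+19.3-.4,235+25-.4,120))
S=load('s8.png'); print(atz(*S,270+156/4-.4,130+90/4-.4,120))
E
```

```text
[479.1106988  214.27979049  74.        ] [479.6069128  212.80765265 120.        ]
[479.79782108 210.72896777 120.        ]
```

```bash
python3 -c "
from h import *
print(ticket.close_job(), arm.read_state()['t'])"
```

```text
the job is handed in; nothing more can be done
the job is handed in; nothing more can be done
```

The red pin is now through the brass-rimmed eyelet with its collar on the ear. I lifted it from the block's middle well, lowered it while still held until the collar met the ear, let go and backed the arm away. I handed the job in at about 12.7 s of the 42 s allowed.

- **Position:** the last pictures put the pin's axis at about (479, 212) mm and the eyelet at about (476.5, 210) mm. That is roughly 3–5 mm off, against a limit of 12 mm.
- **Upright and seated:** the top and base of the knob line up to within about 2 mm, so the pin stands upright. I judged it seated because the descent stopped at the expected height and the tool levelled. The contact force was too small to tell from noise, and the collar height was not measured on its own.
- **Other pins:** black and blue still stand in the end wells, by eye where they were; I did not re-measure their positions.
- **Disagreements:** the cameras differed by 2–3 mm along y, about what their calibration allows. The gripper read 25.7 mm on the 28 mm knob, but the pin held firmly. The tool drifted to a tilt of about 0.035 rad during the carry.

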